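Lock the sealing plunger of a leak-test fixture

TASK

Close the test port on the leak-test fixture: push the ball-topped handle of the sealing plunger along its slot towards the device until it stops, then push it sideways into the cross slot as far as it will go, so that the plunger is locked with its rubber seal pressed on the device's port. Push with the fingertips or the outside of the fingers only: do not grip the handle, leave the device seated in its nest, and do not lift or push about the other things.

Things in the scene. Friction and masses are not known exactly. Their poses are not given: they have to be found in the camera images.
- fixture: Leak-test fixture, screwed down: aluminium plate 430 x 220 x 15 mm with a lying steel sleeve holding the plunger, the nest with the device, and a fixed seal block 56 mm wide, 90 mm high. Origin: on the table below the middle of the sleeve's slot. x: push direction, from plunger towards device; y: left of x, the side of the cross slot; z up. Plate from x -130 to +300, y -110 to +110 mm.
- slot_corner (a point): Corner of the L slot, on the plunger axis, 65 mm high, at fixture x +18 mm, y 0. Sleeve: 48 mm diameter, fixture x -76 to +60 mm, top 89 mm high; its two supports are 62 mm wide, 81 mm high. The slot, 14 mm wide, runs along the sleeve's top from x -30 to +25 mm; its cross leg leaves the front end (x +11 to +25 mm) and runs down the +y side.
- knob (a point): Centre of the black ball knob, 26 mm diameter, on the handle: a straight steel pin, 10 mm diameter, standing radially out of the slot, ball 80 mm from the plunger axis (145 mm above the table when upright, top 158 mm). With p = joint plunger and a = joint handle it lies in the fixture's frame at x = -25 mm + p, y = 80 mm x sin a, z = 65 mm + 80 mm x cos a.
- plunger (a joint): Travel of the plunger along the fixture's x, 0 (drawn back) to 0.045 m (front end of the slot). It drags with about 6 N and stays where it is left. The sprung rubber seal on its nose meets the device's port at about 0.038 and then pushes back with up to about 5 N, less than the drag.
- handle (a joint): Swing of the handle about the plunger axis, rad: 0 = upright in the top leg, growing as the ball goes over to the fixture's +y side and down, 0.87 at the blind end of the cross leg. It can swing past about 0.1 only over the last 4 mm of the push (plunger 0.041 to 0.045). Friction about 0.06 N m: it stays where it is left.
- device: The device under test, loose in its nest: a steel flow body 110 x 38 x 32 mm with a port stub at each end (134 mm over the ports, 25 mm diameter) and a white electronics housing 88 x 34 x 66 mm on top, 0.45 kg. Origin: centre of its underside, 49 mm above the table; x along the fixture's x. Housing top 147 mm above the table, the connector stubs on it 156 mm.
- spacer: Bystander: loose white plastic block, 34 x 34 x 26 mm, on the base plate. Origin: centre of its underside.
- plug: Bystander: loose brass plug, 24 mm diameter, 32 mm high, standing on the base plate. Origin: centre of its underside.
- oring: Bystander: loose black rubber ring, 38 mm diameter, 6 mm thick, lying on the base plate. Origin: centre of its underside.
- driver: Bystander: screwdriver, about 150 mm long, lying on the table at the robot's right. Origin: at its underside, about the middle.
- dispenser: Bystander: blue solvent dispenser bottle with steel pump dish, 72 mm diameter, 152 mm high, standing at the robot's left. Origin: centre of its underside.
- blowgun: Bystander: black air blow gun with a brass and steel nozzle, about 250 mm long, lying on the table at the robot's left. Origin: at its underside, about the middle.
- spare_device: Bystander: a second device of the same make, standing in a blue tray at the robot's right. Origin: centre of its underside.
- nose: The sprung rubber seal at the front of the plunger, a disc 24 mm in diameter and 10 mm thick; origin: centre of its rear face, 10 mm behind its front face, on the plunger axis; x as the fixture's x.
Things that resemble listed ones, but are neither listed nor needed, are in the scene too. What is shaped like the device but green or orange is not meant.

How it is judged (in metres and radians):
At the end, for the whole second after the job is handed in: The plunger is at least 39.5 mm forward with its handle at least 0.78 rad over in the cross slot (blind end 0.87), its rubber seal presses the device's port with more than 1 N, and the device sits upright and at rest in its nest, less than 4 mm above its seat (value of joint plunger above 0.0395 m and value of joint handle above 0.78 rad and contact force between nose and device above 1 N and z of device in the frame of fixture below 0.053 m and angle between device's own z axis and vertical below 0.05 rad and linear speed of device below 0.02 m/s); the robot touches nothing.
It fails at once if the handle's knob is taken between the finger pads (distance between the grasp point and knob below 0.016 m).
It fails at once if the device is lifted or shifted in its nest by more than 10 mm (distance of device from where it was at the start of the episode above 0.01 m).
It fails at once if a thing lying on the fixture's plate is lifted or pushed about by more than 25 mm (distance of any of spacer, plug, oring from where it was at the start of the episode above 0.025 m).
It fails at once if a thing on the table beside the fixture is lifted or pushed about by more than 25 mm (distance of any of driver, dispenser, blowgun, spare_device from where it was at the start of the episode above 0.025 m).
It also fails if it takes over 45 s, if anything falls off the work surface, if the arm or the gripper's body presses on something with over 40 N, if the wrist force passes 120 N, or if a joint passes its speed limit or range.

ROBOT

A 7-joint arm with a two-finger parallel gripper is mounted at the origin on the work surface. World frame = base frame: x ahead of the robot, y to its left, z up, the work surface at z = 0. Lengths are in mm, angles in rad, forces in N, time in s.
With the tool pointing down it reaches from about 425 to 925 mm from the base axis. Payload 6.8 kg.
Tool frame: the origin (TCP) lies at the very end of the fingers, on their centre line; the grasp point (between the pads) lies hold_point_z behind it (hold_point_z is the distance from the TCP to the grasp point, in mm); x points along the fingers, z is the direction in which the jaws open and shut, and the axes are right-handed (so a half turn about x gives the same grasp; the last joint's range is limited). The gripper opens to 85 mm and grips with 20 to 120 N. Pads are 22 mm wide; open, the fingers measure 114 mm over their backs; the gripper's body (76 mm by 85 mm) begins 54 mm behind the grasp point. The pads swing forward as they close: fully open they stand 13 mm farther back than shut.
Start: joints at [1.187, 0.477, 0.022, 1.555, -0.011, 1.109, -0.083], TCP at [183.822, -649.505, 231.308] pointing down, gripper open.
Joint ranges: [-2.96, 2.96], [-0.34, 2.1], [-1.41, 1.46], [0.24, 2.44], [-1.37, 4.51], [0.17, 1.92], [-2.96, 2.96]. Speed limits (rad/s): [2.39, 2.39, 3.14, 3.14, 3.14, 3.14, 3.14].

INTERFACE

Orientations are given as a unit quaternion [w, x, y, z].
In Python, from workcell import * gives the robot as it stands. The module is installed in compiled form; this text tells all that it offers.
- The arm moves only by the shell command python3 -m handwheel 'ROWS' [OPENING] [FORCE]. ROWS is JSON, a list of rows, each a list of 2 entries, a list of its own where there are three numbers: the shift along the tool's x, y, z in units of 0.02 m (1.0 is 0.02 m), then the turn, a rotation vector about the tool's x, y, z in units of 4 degrees (1.0 is 4 degrees). A call has exactly 10 rows; each row shifts and turns the pose as measured when the row begins, along the tool's axes as they then stand; what a row does not reach is not made up. A row lasts 1/12 s, in which the tool goes at most 41.7 mm and 7.16 degrees, less where a joint would pass 70% of its speed; a pose out of reach is approached as far as the arm can. A call with a number of a shift or a turn outside -1 to 1 is refused whole. A call with a gripper value outside its range is refused whole. OPENING is the closure, from -1 (fully open) to 1 (shut), set as the call begins (- or left out, the last holds). The fingers move at their own pace and stop on an object; FORCE is the grip in N (left out, the last holds). Time passes only in rows, so rows that do not move let the fingers close, or fill a call up. It gives the time, the measured TCP pose, the force and the opening at its end, in the units of the state.
- get_obs(): the state, without advancing time (a new reading comes with each control period).
- get_image(name): name is "scene" or "top" or "wrist"; returns (picture, depth): 384x512x3 uint8, red, green, blue; 384x512 float32, mm along the optical axis (not along the pixel's ray), 0 where there is no reading.
- calibration(name): a dict with "K" (3x3 intrinsics, pixels), "k1" (the pictures are not rectified: a ray, as slopes to the right and down, at radius r is drawn at 1 + k1 r^2 times it, then the intrinsics apply), "world_from_camera" (4x4, takes a point from camera to world coordinates). Camera axes: x right, y up, looking along -z (the intrinsics and any distortion apply to the point x, -y, -z); pixel columns grow to the right and rows downward; lengths in mm; the calibration is good to about 2 mm. A picture is of the moment at which its call begins: read the wrist's pose just before it. calibration takes no time and is no camera call; for the wrist camera it gives the pose at the moment of the call.
- finish_job(): hands the job in, once; it reports no verdict.
The state is a dict: "clock": time; "joints": joint angles; "qd": joint speeds; "joint_efforts": joint torques, N m; "tcp_pos": TCP position; "tool_rot": TCP orientation; "ft_force": force on the tool from outside, world axes, zero at the start; "moment": the same for the moment, N m; "gripper_width": opening from 0.0 (shut) to 1.0 (fully open).
Only numpy, scipy, OpenCV 4.12 (cv2) and the standard library are available. Lean on these libraries where they do the work, as an engineer would, in place of code of your own. Each camera call takes 0.05 s, during which the arm holds its last target.

## Working session

There is one attempt and no reset: what is moved stays moved. The work goes in short steps, Python scripts to look and compute and a shell command to move; the robot and the scene stay as the last step left them, time stands still between calls to the robot, and variables do not carry over. Pictures are saved under pics/ and viewed, and the job is handed in when it is done.

```bash
mkdir -p pics
cat > h.py <<'E'
from workcell import *
import numpy as np, cv2
def save(n,f):
    im,d=get_image(n); cv2.imwrite('pics/%s.png'%f,im[:,:,::-1]); np.save('pics/%s.npy'%f,d); np.save('pics/%s_T.npy'%f,np.array(calibration(n)["world_from_camera"])); return im,d
def px2w(n,f,u,v,depth=None,z=None):
    c=calibration(n);K=np.array(c["K"]);T=np.load('pics/%s_T.npy'%f);k=c["k1"]
    x=(u-K[0,2])/K[0,0];y=(v-K[1,2])/K[1,1]
    r=cv2.undistortPoints(np.array([[[u,v]]],float),K,np.array([k,0,0,0,0.]))[0,0]
    ray=np.array([r[0],-r[1],-1.])
    if depth is None and z is None:
        d=np.load('pics/%s.npy'%f);depth=d[int(v),int(u)]
    if z is not None:
        w=T[:3,:3]@ray; depth=(z-T[2,3])/w[2]
    return (T@np.append(ray*depth,1))[:3]
E
python3 - <<'E'
from h import *
for n in ("scene","top","wrist"):
    save(n,n+"0")
    c=calibration(n);print(n,c["K"],c["k1"],np.round(c["world_from_camera"],2).tolist())
print(get_obs())
E
```

```text
scene [[478.32612761   0.         258.90696045]
 [  0.         478.32612761 191.87953062]
 [  0.           0.           1.        ]] -0.011152800258793994 [[-0.46, -0.6, 0.66, 1659.1], [0.89, -0.31, 0.34, 614.71], [-0.0, 0.74, 0.67, 1309.7], [0.0, 0.0, 0.0, 1.0]]
top [[451.20784695   0.         254.9322641 ]
 [  0.         451.20784695 196.34280916]
 [  0.           0.           1.        ]] 0.05020810513740468 [[-0.02, 0.98, -0.2, 262.85], [-1.0, -0.03, -0.01, -12.36], [-0.02, 0.2, 0.98, 1353.84], [0.0, 0.0, 0.0, 1.0]]
wrist [[334.15215471   0.         252.41635954]
 [  0.         334.15215471 198.78194481]
 [  0.           0.           1.        ]] 0.01959504220175768 [[0.27, 0.93, 0.25, 246.11], [-0.96, 0.26, 0.07, -632.3], [-0.0, -0.26, 0.97, 373.22], [0.0, 0.0, 0.0, 1.0]]
{'clock': 0.15, 'joints': array([ 1.18688436,  0.47765967,  0.02236728,  1.55618789, -0.0115197 ,
        1.10932122, -0.08312249]), 'qd': array([ 2.86545768e-04, -1.46529240e-03,  2.54613265e-04, -2.52838800e-03,
        4.17457314e-04,  8.02419438e-05,  9.01076165e-04]), 'joint_efforts': array([ 2.97285871e-03, -5.96926188e+01,  1.61023267e+00, -2.81488627e+01,
        1.26294003e-02,  6.54316987e-03, -1.04054502e-05]), 'tcp_pos': array([ 183.68693128, -649.05794536,  230.53169781]), 'tool_rot': array([ 0.56355321,  0.42680854,  0.5644084 , -0.42624571]), 'ft_force': array([ 0.36315874, -0.39771041,  0.45562849]), 'moment': array([ 0.01629687, -0.03070565,  0.04164567]), 'gripper_width': 0.9997056991551201}
```

View pics/scene0.png

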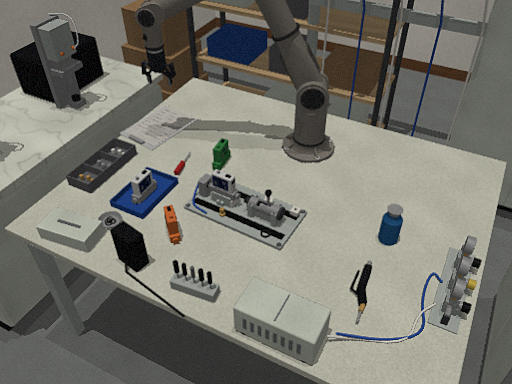

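View pics/top0.png

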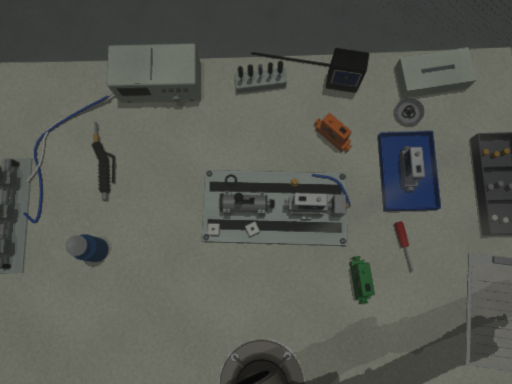

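View pics/wrist0.png

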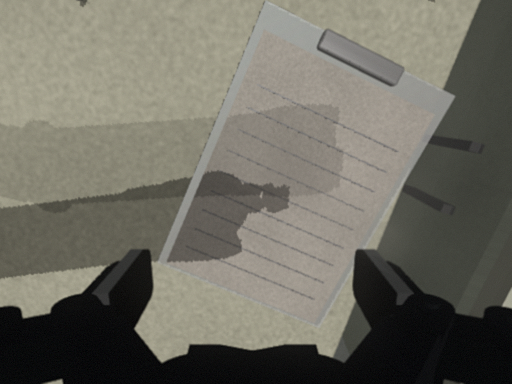

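Run:
```python
import cv2
a=cv2.imread('pics/top0.png')[160:255,195:360];cv2.imwrite('pics/topc.png',cv2.resize(a,None,fx=4.8,fy=4.8,interpolation=cv2.INTER_CUBIC))
a=cv2.imread('pics/scene0.png')[155:255,170:320];cv2.imwrite('pics/scenec.png',cv2.resize(a,None,fx=5,fy=5,interpolation=cv2.INTER_CUBIC))
```

```text
(no output)
```

View pics/topc.png

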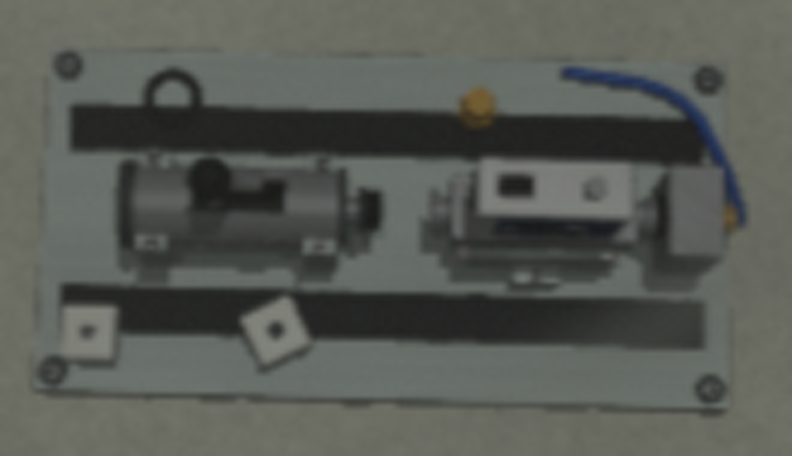

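View pics/scenec.png

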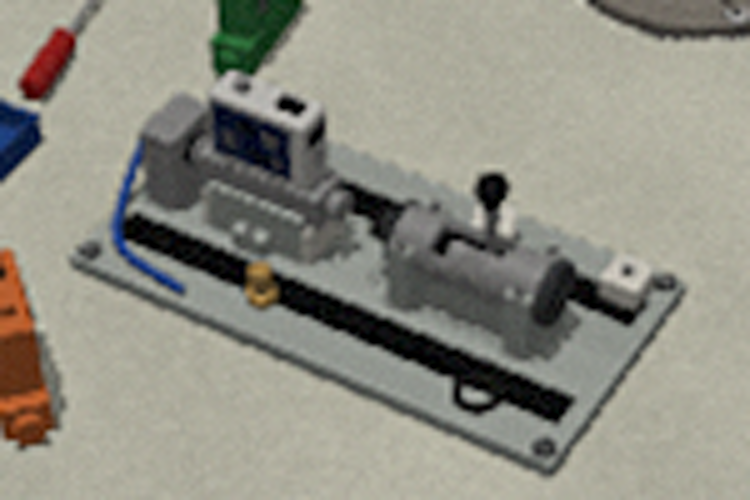

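Run:
```python
from h import *
from scipy.spatial.transform import Rotation as R
f=lambda a,b:(195+(a+.5)/4.8-.5,160+(b+.5)/4.8-.5)
C=[px2w("top","top0",*f(*p),z=15) for p in ((50,48),(725,68),(727,410),(35,392))]
for c in C: print("corner",c.round(1))
S=[px2w("top","top0",*f(*p),z=15) for p in ((68,65),(708,80),(711,388),(52,370))]
for c in S: print("screw",c.round(1))
c=np.mean(C+S,0); 
x=(S[1]+S[2]-S[0]-S[3]);x/=np.linalg.norm(x);x[2]=0
y=np.array([-x[1],x[0],0]);o=c-85*x;print("mid",c,"x",x,"origin",o, "yaw",np.arctan2(x[1],x[0]))
print("knob z145",px2w("top","top0",*f(210,180),z=145), "expect",o-25*x)
d=np.load('pics/top0.npy');u,v=f(210,180);print(d[int(v)-3:int(v)+4,int(u)-3:int(u)+4])
print("knob depth",px2w("top","top0",u,v))
sc=(170+491/5,155+188/5);print("scene knob z145",px2w("scene","scene0",*sc,z=145))
print(R.from_quat(get_obs()["tool_rot"],scalar_first=True).as_matrix().round(3))
dd=get_obs();print(dd["tcp_pos"])
```

```text
corner [618.8 156.2  15. ]
corner [ 593.4 -272.1   15. ]
corner [ 377.5 -259.6   15. ]
corner [399.3 165.9  15. ]
screw [607.3 144.7  15. ]
screw [ 585.9 -261.    15. ]
screw [ 391.2 -250.7   15. ]
screw [412.7 155.4  15. ]
mid [498.2660782  -52.65629274  15.        ] x [-0.05272144 -0.99860926  0.        ] origin [502.74740068  32.22549417  15.        ] yaw -1.6235422219726476
knob z145 [504.10838798  48.81853094 145.        ] expect [504.06543671  57.19072561  15.        ]
[[1228.0862 1221.4878 1225.6812 1223.7256 1225.1365 1224.4652 1228.4132]
 [1224.8402 1226.0718 1223.4407 1223.6614 1226.2277 1223.0448 1224.8895]
 [1223.4921 1220.0226 1222.377  1217.9249 1217.8038 1219.8125 1227.7406]
 [1223.3934 1225.274  1220.4468 1223.7555 1218.3217 1224.9623 1223.9849]
 [1227.1582 1222.5046 1220.5513 1219.7504 1225.9471 1223.9862 1224.2598]
 [1223.9633 1224.149  1223.0958 1224.7546 1221.7202 1220.7804 1225.5016]
 [1229.7024 1228.3953 1226.3735 1223.6451 1225.3531 1229.4325 1225.5178]]
knob depth [502.2281039   48.34175205 154.42119721]
scene knob z145 [505.54630475  51.81784902 145.        ]
[[-0.     0.962  0.272]
 [ 0.001  0.272 -0.962]
 [-1.    -0.    -0.001]]
[ 183.68693128 -649.05794536  230.53169781]
```

The knob I want is the black ball at scene (268,193) / top (239,197). Look-alikes:
- black plugs in the rack, top (240–280,72)
- black O-ring, top (231,178)
- plunger end cap, top (221,205)
- the gauge assembly's knobs, top (8,165–260)
- the green (362,280) and orange (333,132) devices, and the spare device (413,165)

The close crops show the ball standing on a pin in the sleeve's slot, so the choice is clear. The push direction is about world -y, and the cross slot lies towards world +x. I'll shut the gripper and travel there, turning the jaw axis to world x.

```bash
python3 -m handwheel '[[[0,0.78,-0.63],[-1,0,0]],[[0,0.82,-0.57],[-1,0,0]],[[0,0.86,-0.51],[-1,0,0]],[[0,0.89,-0.45],[-1,0,0]],[[0,0.92,-0.39],[-1,0,0]],[[0,0.95,-0.33],[-1,0,0]],[[0,0.97,-0.26],[-1,0,0]],[[0,0.98,-0.19],[-1,0,0]],[[0,0.99,-0.12],[-1,0,0]],[[0,1,-0.05],[-1,0,0]]]' 1 40
python3 - <<'E'
from h import *
from scipy.spatial.transform import Rotation as R
o=get_obs();print(o["tcp_pos"].round(1),R.from_quat(o["tool_rot"],scalar_first=True).as_matrix().round(3).tolist(),o["clock"],o["gripper_width"])
E
```

```text
clock: 0.98
tcp_pos: [295.8, -479.7, 226.3]
tool_rot: [0.675, 0.201, 0.681, -0.2]
ft_force: [0.7, -0.2, -0.8]
gripper_width: 0.0
[ 295.8 -479.7  226.3] [[-0.007, 0.544, 0.839], [0.004, 0.839, -0.544], [-1.0, -0.0, -0.008]] 0.9833 6.607761425457625e-05
```

```bash
python3 -m handwheel '[[[0,1,0.02],[-1,0,0]],[[0,1,0.09],[-1,0,0]],[[0,0.99,0.16],[-1,0,0]],[[0,0.97,0.22],[-1,0,0]],[[0,0.96,0.29],[-1,0,0]],[[0,0.93,0.36],[-1,0,0]],[[0,0.91,0.42],[-1,0,0]],[[0,0.87,0.48],[-0.5,0,0]],[[0,0.9,0.4],[0,0,0]],[[0,1,0.2],[0,0,0]]]'
python3 - <<'E'
from h import *
from scipy.spatial.transform import Rotation as R
o=get_obs();print(o["tcp_pos"].round(1),R.from_quat(o["tool_rot"],scalar_first=True).as_matrix().round(3).tolist(),o["clock"],o["gripper_width"])
E
```

```text
clock: 1.82
tcp_pos: [400.1, -297.8, 224.7]
tool_rot: [0.704, 0.01, 0.71, -0.005]
ft_force: [1.2, 0.2, 0.4]
gripper_width: 0.001
[ 400.1 -297.8  224.7] [[-0.01, 0.022, 1.0], [0.007, 1.0, -0.022], [-1.0, 0.006, -0.01]] 1.8167 0.0006504535886867221
```

```bash
python3 -m handwheel '[[[0,1,0.28],[0,0,0]],[[0,1,0.28],[0,0,0]],[[0,1,0.28],[0,0,0]],[[0,1,0.28],[0,0,0]],[[0,1,0.28],[0,0,0]],[[0,1,0.28],[0,0,0]],[[0,1,0.28],[0,0,0]],[[0,1,0.28],[0,0,0]],[[0,1,0.28],[0,0,0]],[[0,1,0.28],[0,0,0]]]'
python3 -m handwheel '[[[0,1,0.28],[0,0,0]],[[0,1,0.28],[0,0,0]],[[0,1,0.28],[0,0,0]],[[0,1,0.28],[0,0,0]],[[0,1,0.28],[0,0,0]],[[0,1,0.28],[0,0,0]],[[0,1,0.28],[0,0,0]],[[0,1,0.28],[0,0,0]],[[0,1,0.28],[0,0,0]],[[0,0,0],[0,0,0]]]'
python3 - <<'E'
from h import *
from scipy.spatial.transform import Rotation as R
o=get_obs();print(o["tcp_pos"].round(1),R.from_quat(o["tool_rot"],scalar_first=True).as_matrix().round(3).tolist(),o["clock"],o["gripper_width"])
save("wrist","wrist1");save("scene","scene1")
print(calibration("wrist")["world_from_camera"])
a=cv2.imread('pics/scene1.png')[155:255,170:320];cv2.imwrite('pics/scene1c.png',cv2.resize(a,None,fx=5,fy=5,interpolation=cv2.INTER_CUBIC))
E
```

```text
clock: 2.65
tcp_pos: [462.6, -86.1, 224.6]
tool_rot: [0.703, 0.013, 0.711, -0.008]
ft_force: [1.2, 0.5, 0.6]
gripper_width: 0.0
clock: 3.48
tcp_pos: [519.5, 108.9, 224.5]
tool_rot: [0.703, 0.014, 0.711, -0.008]
ft_force: [-0.4, 0.4, 0.4]
gripper_width: -0.002
[519.5 108.9 224.5] [[-0.012, 0.032, 0.999], [0.008, 0.999, -0.032], [-1.0, 0.008, -0.013]] 3.4833 -0.002049687997500596
[[ 9.99272330e-01  3.03161723e-02  2.31460520e-02  5.22400409e+02]
 [-3.51988904e-02  9.66707411e-01  2.53451808e-01  1.68687557e+02]
 [-1.46917713e-02 -2.54082094e-01  9.67071063e-01  3.66968743e+02]
 [ 0.00000000e+00  0.00000000e+00  0.00000000e+00  1.00000000e+00]]
```

View pics/wrist1.png

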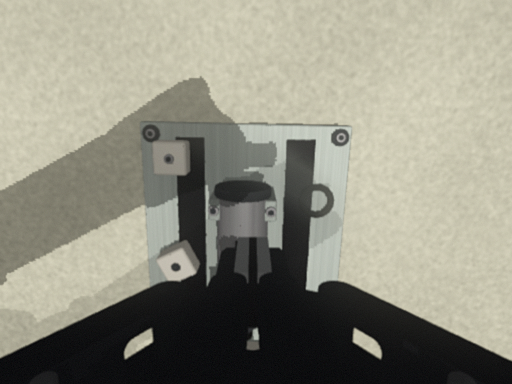

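View pics/scene1c.png

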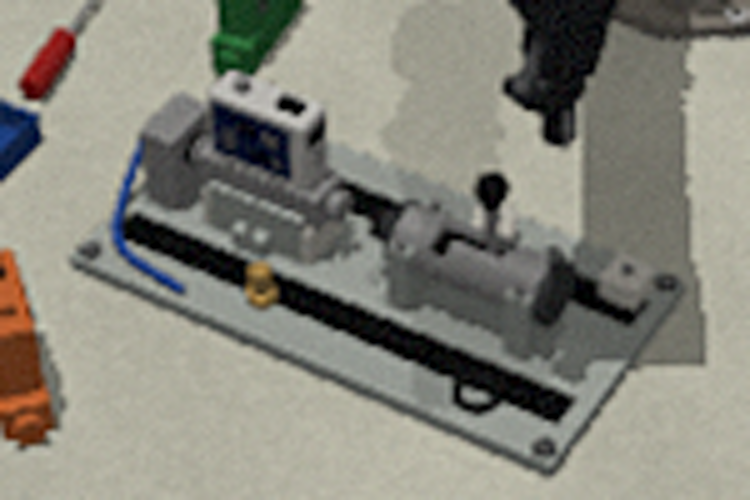

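The wrist view shows the rear of the fixture: screws at (150,133) and (340,137), sleeve end cap about x 214–273 at row 190. The fingers, at about (252,270), are above and behind the knob.

Run:
```python
from h import *
for p in ((150,133),(340,137)): print("screw",px2w("wrist","wrist1",*p,z=15).round(1))
for p in ((214,192),(273,192)): print("cap side",px2w("wrist","wrist1",*p,z=65).round(1))
print("cap top",px2w("wrist","wrist1",243,205,z=89).round(1))
```

```text
screw [410.4 152.4  15. ]
screw [607.1 142.   15. ]
cap side [479.9  99.3  65. ]
cap side [534.8  97.7  65. ]
cap top [507.7  92.7  89. ]
```

```bash
python3 -m handwheel '[[[0.5,0.1,-0.4],[0,0,0]],[[0.6,0,-0.3],[0,0,0]],[[0.6,0,0],[0,0,0]],[[0.6,0,0],[0,0,0]],[[0.6,0,0],[0,0,0]],[[0.6,0,0],[0,0,0]],[[0.6,0,0],[0,0,0]],[[0.6,0,0],[0,0,0]],[[0.4,0,0],[0,0,0]],[[0,0,0],[0,0,0]]]'
python3 - <<'E'
from h import *
save("scene","scene2")
a=cv2.imread('pics/scene2.png')[155:255,170:320];cv2.imwrite('pics/scene2c.png',cv2.resize(a,None,fx=5,fy=5,interpolation=cv2.INTER_CUBIC))
E
```

```text
clock: 4.42
tcp_pos: [503.4, 96.3, 113.6]
tool_rot: [0.701, 0.017, 0.712, -0.019]
ft_force: [-0.7, 0.0, -0.5]
gripper_width: 0.005
```

View pics/scene2c.png

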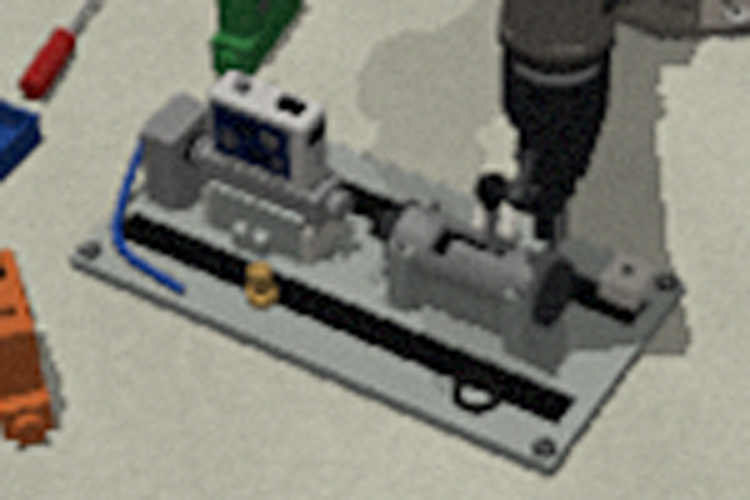

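The fingers are now behind the knob, which is at crop (491,188), with a gap. I'll push forwards along tool -y in small steps.

```bash
python3 -m handwheel '[[[-0.4,-0.2,0.05],[0,0,0]],[[0,-0.25,0],[0,0,0]],[[0,-0.25,0],[0,0,0]],[[0,-0.25,0],[0,0,0]],[[0,-0.25,0],[0,0,0]],[[0,-0.25,0],[0,0,0]],[[0,-0.2,0],[0,0,0]],[[0,-0.2,0],[0,0,0]],[[0,-0.2,0],[0,0,0]],[[0,0,0],[0,0,0]]]'
```

```text
clock: 5.3
tcp_pos: [504.8, 59.4, 126.2]
tool_rot: [0.705, 0.021, 0.709, -0.013]
ft_force: [1.0, -0.2, -0.2]
gripper_width: 0.001
```

Run:
```python
from h import *
save("scene","scene3")
a=cv2.imread('pics/scene3.png')[155:255,170:320];cv2.imwrite('pics/scene3c.png',cv2.resize(a,None,fx=5,fy=5,interpolation=cv2.INTER_CUBIC))
```

```text
(no output)
```

View pics/scene3c.png

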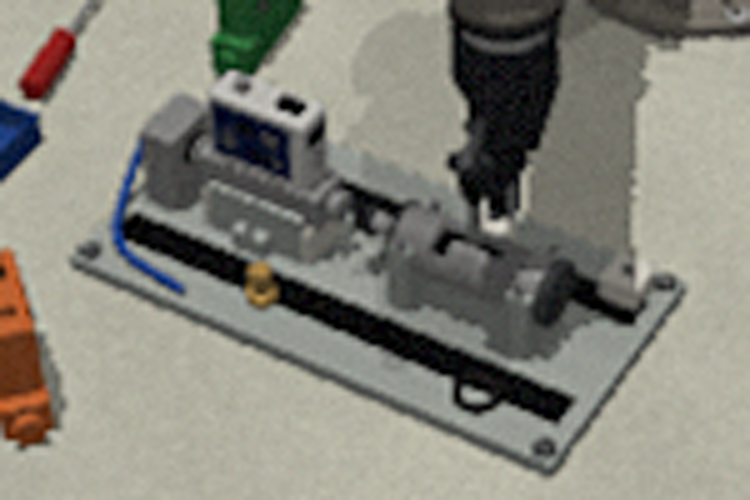

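The pin base moved from about (497,225) to (478,210), so the plunger is sliding ahead of the finger. I'll carry on to the stop.

```bash
python3 -m handwheel '[[[0,-0.15,0],[0,0,0]],[[0,-0.15,0],[0,0,0]],[[0,-0.15,0],[0,0,0]],[[0,-0.15,0],[0,0,0]],[[0,-0.15,0],[0,0,0]],[[0,-0.15,0],[0,0,0]],[[0,-0.1,0],[0,0,0]],[[0,-0.1,0],[0,0,0]],[[0,-0.1,0],[0,0,0]],[[0,-0.1,0],[0,0,0]]]'
```

```text
clock: 6.18
tcp_pos: [504.0, 46.6, 126.6]
tool_rot: [0.707, 0.023, 0.707, -0.002]
ft_force: [0.6, 5.6, -3.1]
gripper_width: -0.004
```

```bash
python3 -m handwheel '[[[0,-0.2,0],[0,0,0]],[[0,-0.2,0],[0,0,0]],[[0,-0.2,0],[0,0,0]],[[0,-0.2,0],[0,0,0]],[[0,-0.2,0],[0,0,0]],[[0,-0.15,0],[0,0,0]],[[0,-0.15,0],[0,0,0]],[[0,-0.15,0],[0,0,0]],[[0,-0.15,0],[0,0,0]],[[0,-0.15,0],[0,0,0]]]'
python3 - <<'E'
from h import *
save("scene","scene4")
a=cv2.imread('pics/scene4.png')[155:255,170:320];cv2.imwrite('pics/scene4c.png',cv2.resize(a,None,fx=5,fy=5,interpolation=cv2.INTER_CUBIC))
E
```

```text
clock: 7.02
tcp_pos: [503.4, 36.9, 127.1]
tool_rot: [0.709, 0.027, 0.705, 0.018]
ft_force: [0.3, 10.7, -3.6]
gripper_width: 0.001
```

View pics/scene4c.png

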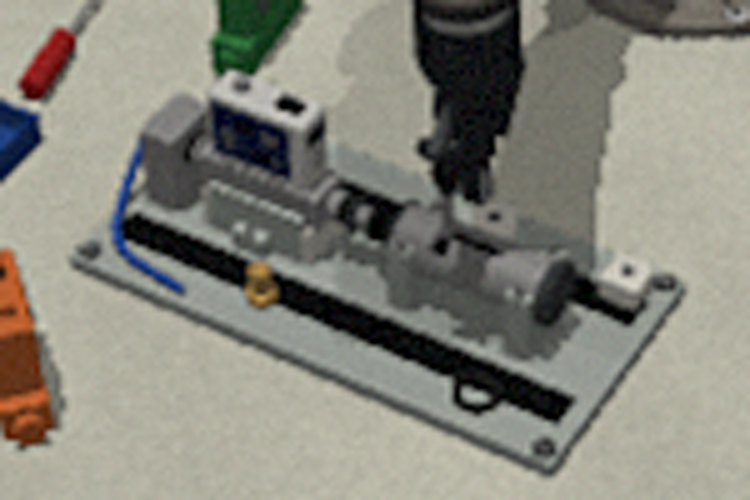

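```bash
python3 -m handwheel '[[[0,-0.2,0],[0,0,-0.2]],[[0,-0.25,0],[0,0,-0.2]],[[0,-0.25,0],[0,0,-0.2]],[[0,-0.25,0],[0,0,-0.2]],[[0,-0.25,0],[0,0,-0.2]],[[0,-0.25,0],[0,0,-0.2]],[[0,-0.25,0],[0,0,-0.2]],[[0,-0.25,0],[0,0,-0.2]],[[0,-0.25,0],[0,0,-0.2]],[[0,-0.25,0],[0,0,-0.2]]]'
```

```text
clock: 7.9
tcp_pos: [503.2, 34.7, 126.2]
tool_rot: [0.713, -0.016, 0.701, 0.001]
ft_force: [0.7, 14.3, -8.2]
gripper_width: -0.0
```

```bash
python3 -m handwheel '[[[0,0.5,0],[0,0,0]],[[0,0.5,0],[0,0,0.1]],[[0,0.4,-0.2],[0,0,0.1]],[[0,0.2,-0.6],[0,0,0.1]],[[0,0,-0.8],[0,0,0]],[[0,0,-0.8],[0,0,0]],[[0,0,-0.8],[0,0,0]],[[0,0,-0.4],[0,0,0]],[[0,0,0],[0,0,0]],[[0,0,0],[0,0,0]]]'
python3 - <<'E'
from h import *
save("scene","scene5");save("wrist","wrist5")
o=get_obs();print(o)
a=cv2.imread('pics/scene5.png')[155:255,170:320];cv2.imwrite('pics/scene5c.png',cv2.resize(a,None,fx=5,fy=5,interpolation=cv2.INTER_CUBIC))
E
```

```text
clock: 8.73
tcp_pos: [423.1, 64.4, 124.4]
tool_rot: [0.713, -0.009, 0.701, 0.007]
ft_force: [1.5, -1.3, 0.1]
gripper_width: 0.001
{'clock': 8.8333, 'joints': array([ 0.27494919,  0.28226204, -0.6506014 ,  2.19679553,  0.26961331,
        0.72065929, -0.5356137 ]), 'qd': array([-0.00372722,  0.01266328,  0.00068991, -0.01556039,  0.00081553,
       -0.00220384, -0.00157831]), 'joint_efforts': array([ 5.27514133e-02, -3.56344521e+01, -3.75189990e+00, -2.00170612e+01,
        1.27546687e-02, -1.09402888e-02,  2.74406964e-03]), 'tcp_pos': array([423.84421798,  64.61497064, 124.40207629]), 'tool_rot': array([ 0.71298672, -0.00860436,  0.70108491,  0.00747297]), 'ft_force': array([ 0.3318016 , -0.92253788, -0.50333358]), 'moment': array([0.04911901, 0.00973775, 0.03562549]), 'gripper_width': 0.0003341168356225599}
```

View pics/scene5c.png

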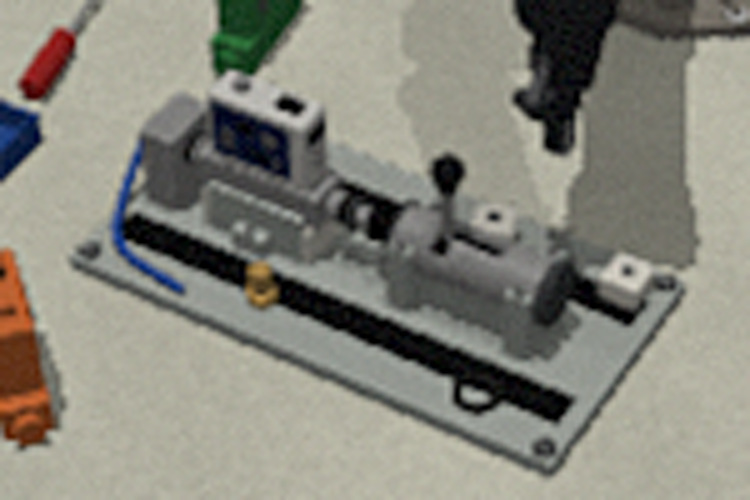

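View pics/wrist5.png

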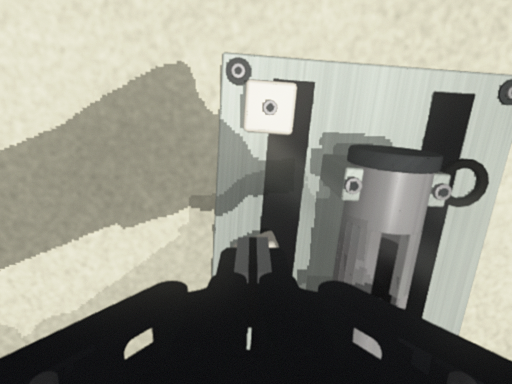

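```bash
python3 - <<'E'
from h import *
print(px2w("scene","scene5",170+449.5/5,155+172/5,z=145), px2w("scene","scene0",170+491.5/5,155+188/5,z=145))
E
python3 -m handwheel '[[[0,-0.5,0],[0.3,0,0]],[[0,-0.5,0],[0.3,0,0]],[[0,-0.5,0],[0.2,0,0]],[[0,-0.5,0],[0.2,0,0]],[[0,-0.3,0],[0,0,0]],[[0,-0.1,0],[0,0,0]],[[0,0,0],[0,0,0]],[[0,0,0],[0,0,0]],[[0,0,0],[0,0,0]],[[0,0,0],[0,0,0]]]'
```

```text
[503.94430255  17.1296198  145.        ] [505.37967095  52.13952595 145.        ]
clock: 9.67
tcp_pos: [425.9, 10.1, 124.5]
tool_rot: [0.713, 0.021, 0.7, -0.021]
ft_force: [-0.3, -0.2, -0.3]
gripper_width: -0.003
```

The plunger stayed forward: the knob at crop (449,172) has moved 35 mm. Now I'll approach from the robot's side and push towards +x.

```bash
python3 -m handwheel '[[[0.2,0.1,0.4],[0,0,0]],[[0.1,0.1,0.4],[0,0,0]],[[0.1,0,0.4],[0,0,0]],[[0.1,0,0.4],[0,0,0]],[[0,0,0.3],[0,0,0]],[[0,0,0.25],[0,0,0]],[[0,0,0.25],[0,0,0]],[[0,0,0.25],[0,0,0]],[[0,0,0.25],[0,0,0]],[[0,0,0],[0,0,0]]]'
python3 - <<'E'
from h import *
save("scene","scene6")
a=cv2.imread('pics/scene6.png')[155:255,170:320];cv2.imwrite('pics/scene6c.png',cv2.resize(a,None,fx=5,fy=5,interpolation=cv2.INTER_CUBIC))
E
```

```text
clock: 10.5
tcp_pos: [491.6, 12.8, 114.3]
tool_rot: [0.713, 0.021, 0.7, -0.019]
ft_force: [1.1, -0.6, 0.1]
gripper_width: -0.002
```

View pics/scene6c.png

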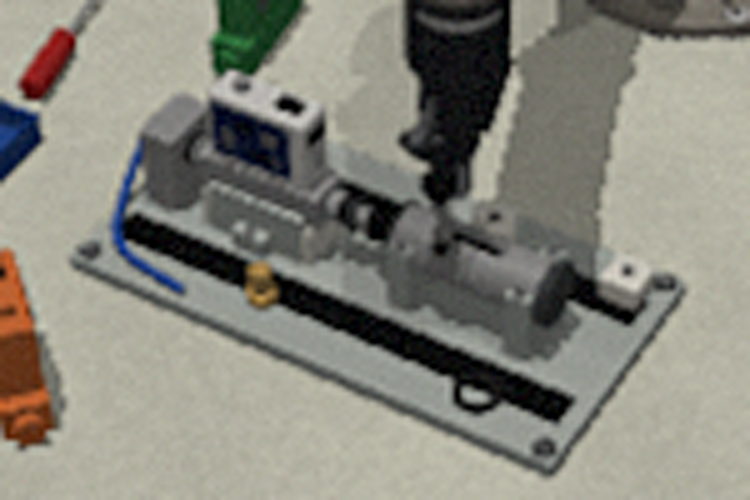

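The ball, now near (435,183), is tilting over towards +x. I'll continue.

```bash
python3 -m handwheel '[[[0.05,0,0.25],[0,0,0]],[[0.05,0,0.25],[0,0,0]],[[0.05,0,0.25],[0,0,0]],[[0.05,0,0.25],[0,0,0]],[[0.05,0,0.25],[0,0,0]],[[0,0,0.25],[0,0,0]],[[0,0,0.25],[0,0,0]],[[0,0,0.2],[0,0,0]],[[0,0,0.2],[0,0,0]],[[0,0,0.2],[0,0,0]]]'
python3 - <<'E'
from h import *
save("scene","scene7")
a=cv2.imread('pics/scene7.png')[155:255,170:320];cv2.imwrite('pics/scene7c.png',cv2.resize(a,None,fx=5,fy=5,interpolation=cv2.INTER_CUBIC))
E
```

```text
clock: 11.38
tcp_pos: [539.8, 9.4, 108.5]
tool_rot: [0.712, 0.02, 0.702, -0.02]
ft_force: [-11.6, 1.9, 1.0]
gripper_width: -0.001
```

View pics/scene7c.png

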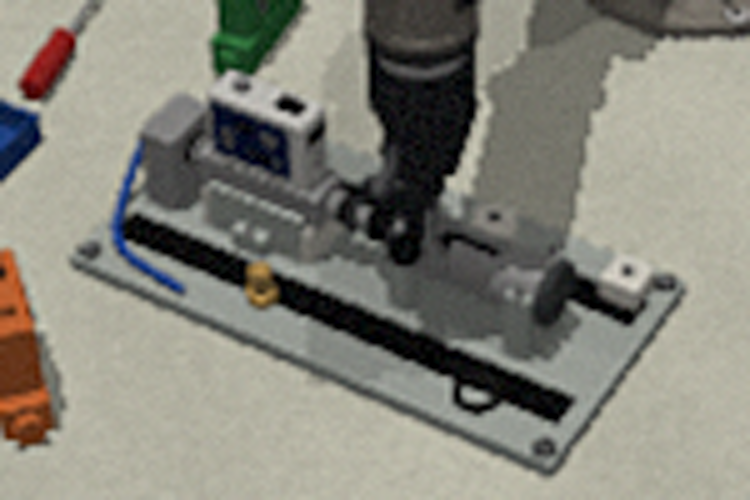

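The ball is over at (403,245) and the force has risen to 12 N, so it has reached the blind end. One more firm press, then back off.

```bash
python3 -m handwheel '[[[0,0,0.25],[0,0,0]],[[0,0,0.25],[0,0,0]],[[0,0,0.25],[0,0,0]],[[0,0,0.25],[0,0,0]],[[0,0,0.25],[0,0,0]],[[0,0,0.25],[0,0,0]],[[0,0,0.25],[0,0,0]],[[0,0,0.25],[0,0,0]],[[0,0,0.25],[0,0,0]],[[0,0,0.25],[0,0,0]]]'
python3 -m handwheel '[[[-0.1,0,-0.4],[0,0,0]],[[-0.3,0,-0.5],[0,0,0]],[[-0.5,0,-0.8],[0,0,0]],[[-0.5,0,-0.8],[0,0,0]],[[-0.5,0,-0.8],[0,0,0]],[[-0.5,0,-0.8],[0,0,0]],[[-0.5,0.4,-0.4],[0,0,0]],[[-0.5,0.4,0],[0,0,0]],[[0,0.4,0],[0,0,0]],[[0,0,0],[0,0,0]]]'
python3 - <<'E'
from h import *
save("scene","scene8");save("top","top8");save("wrist","wrist8")
a=cv2.imread('pics/scene8.png')[155:255,170:320];cv2.imwrite('pics/scene8c.png',cv2.resize(a,None,fx=5,fy=5,interpolation=cv2.INTER_CUBIC))
a=cv2.imread('pics/top8.png')[160:255,195:360];cv2.imwrite('pics/top8c.png',cv2.resize(a,None,fx=4.8,fy=4.8,interpolation=cv2.INTER_CUBIC))
E
```

```text
clock: 12.27
tcp_pos: [539.1, 9.1, 107.8]
tool_rot: [0.672, 0.008, 0.74, -0.026]
ft_force: [-17.2, 0.3, 20.2]
gripper_width: 0.002
clock: 13.1
tcp_pos: [455.7, 41.1, 190.3]
tool_rot: [0.676, 0.009, 0.737, -0.027]
ft_force: [0.3, -0.4, 0.4]
gripper_width: -0.001
```

View pics/scene8c.png

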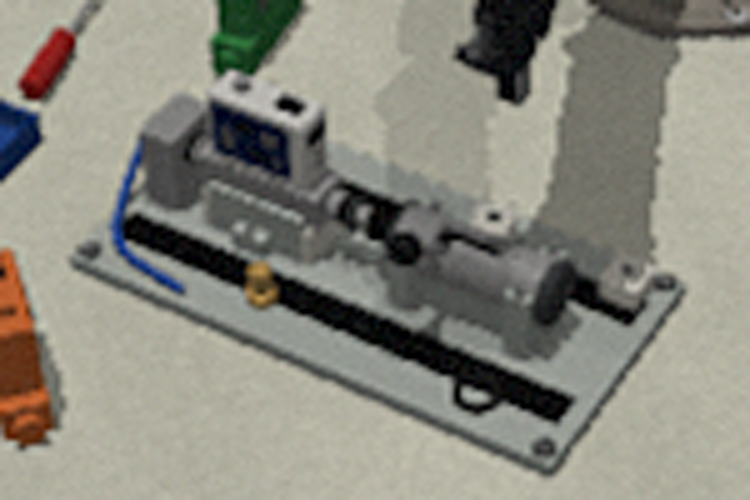

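View pics/top8c.png

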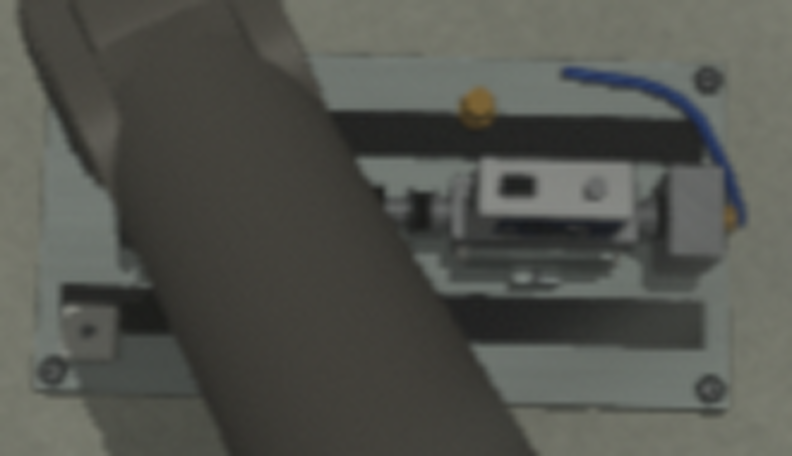

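The ball now lies at scene crop (404,246). In the top view the nose disc, at (420,212), is on the device's port, and the device has not moved. Next I'll work out p and a numerically from the ball's pixel.

Run:
```python
from h import *
from scipy.optimize import least_squares
c=calibration("scene");K=np.array(c["K"]);T=np.array(c["world_from_camera"])
def proj(w):
    q=np.linalg.inv(T)@np.append(w,1);q=q[:3]*[1,-1,-1]
    return cv2.projectPoints(q.reshape(1,1,3),np.zeros(3),np.zeros(3),K,np.array([c["k1"],0,0,0,0]))[0][0,0]
x=np.array([-.0527,-.9986,0]);y=np.array([.9986,-.0527,0]);o=np.array([502.75,32.2,0])
kn=lambda p,a:o+x*(p-25)+y*80*np.sin(a)+np.array([0,0,65+80*np.cos(a)])
crop=lambda u:((u-[170,155]+.5)*5-.5)
for p,a in ((5,0),(8,0),(45,0),(41,.87),(45,.87),(43,.7),(43,.78)): print(p,a,crop(proj(kn(p,a))).round(1))
for name,w in (("scene0",(485,500,180,198)),("s",0)): pass
for f,box in (("scene0",(262,275,186,200)),("scene5",(255,265,183,196)),("scene8",(245,256,197,210))):
    g=cv2.cvtColor(cv2.imread(f'pics/{f}.png'),cv2.COLOR_BGR2GRAY)[box[2]:box[3],box[0]:box[1]]
    m=(g<55).astype(np.uint8);n,l,s,ce=cv2.connectedComponentsWithStats(m);i=1+np.argmax(s[1:,4]);cc=ce[i]+[box[0],box[2]];print(f,cc,s[i,4],crop(cc))
    r=least_squares(lambda v:proj(kn(v[0],v[1]))-cc,[40,.5]);print(" fit p,a",r.x)
```

```text
5 0 [494.5 188.7]
8 0 [490.9 187.3]
45 0 [447.  170.1]
41 0.87 [408.8 250. ]
45 0.87 [404.1 248. ]
43 0.7 [413.2 231.4]
43 0.78 [409.9 239.7]
scene0 [267.96875 192.90625] 32 [491.84375 191.53125]
 fit p,a [5.20961    0.04427236]
scene5 [259.08823529 189.67647059] 34 [447.44117647 175.38235294]
 fit p,a [41.85260329  0.05826932]
scene8 [248.80327869 202.36065574] 61 [396.01639344 238.80327869]
 fit p,a [53.41544701  0.82013929]
```

```bash
python3 -c "
import cv2
a=cv2.imread('pics/scene8.png')[185:225,230:280];cv2.imwrite('pics/s8d.png',cv2.resize(a,None,fx=14,fy=14,interpolation=cv2.INTER_CUBIC))"
```

```text
(no output)
```

View pics/s8d.png

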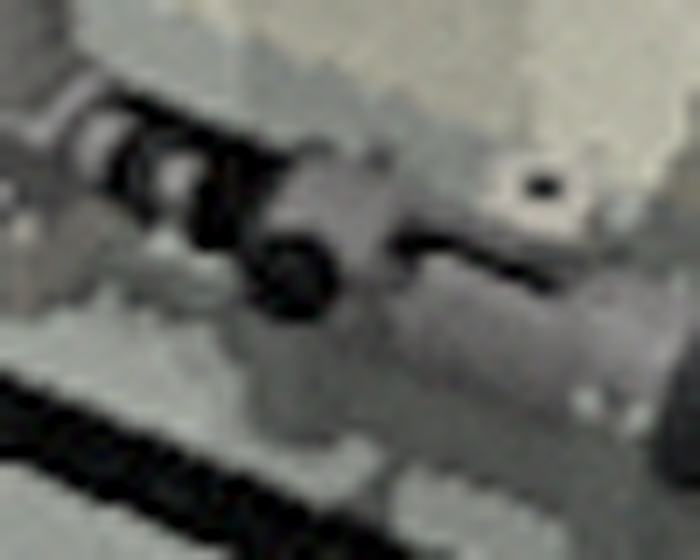

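View pics/wrist8.png

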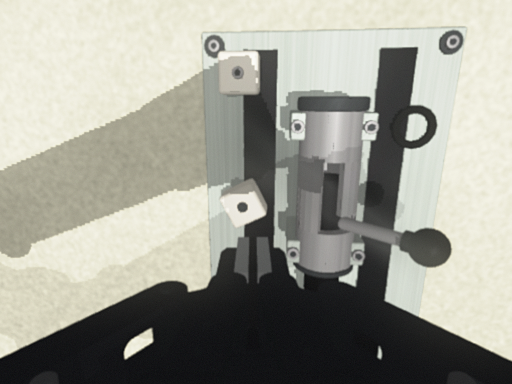

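Run:
```python
from h import *
from scipy.optimize import least_squares
c=calibration("wrist");K=np.array(c["K"]);T=np.load('pics/wrist8_T.npy')
def proj(w):
    q=np.linalg.inv(T)@np.append(w,1);q=q[:3]*[1,-1,-1]
    return cv2.projectPoints(q.reshape(1,1,3),np.zeros(3),np.zeros(3),K,np.array([c["k1"],0,0,0,0]))[0][0,0]
x=np.array([-.0527,-.9986,0]);y=np.array([.9986,-.0527,0]);o=np.array([502.75,32.2,0])
kn=lambda p,a:o+x*(p-25)+y*80*np.sin(a)+np.array([0,0,65+80*np.cos(a)])
for p,a in ((41,.87),(45,.87),(45,.78)):print(p,a,proj(kn(p,a)))
print(least_squares(lambda v:proj(kn(*v))-[430,247],[43,.8]).x)
print("screws",[proj(o+x*sx+y*sy+np.array([0,0,15])) for sx,sy in((-118,-98),(-118,98))], "ball world",px2w("wrist","wrist8",430,247))
# scene diff in the device/bystander area
a=cv2.imread('pics/scene0.png').astype(int);b=cv2.imread('pics/scene8.png').astype(int)
print(get_obs()["clock"],get_obs()["ft_force"])
```

```text
41 0.87 [429.05115186 240.08242195]
45 0.87 [428.14584014 245.68570309]
45 0.78 [423.59361394 248.82554049]
[47.61875454  0.93249042]
screws [array([213.65746478,  44.69807612]), array([450.22488233,  40.2742998 ])] ball world [559.45001807  12.86908718 126.93682927]
13.25 [ 0.2284928  -0.43322797 -0.51956214]
```

Both cameras agree that the handle is at the blind end with the plunger fully forward: the observed ball fits p≈45 mm, a≈0.87. The robot is clear, so I'm handing in.

```bash
python3 -c "
from workcell import *
print(finish_job())"
```

```text
the job is handed in; nothing more can be done
None
```

I closed the test port and handed the job in at about 13.3 s; no verdict was reported. With the gripper shut, I pushed the knob forward with the side of the fingers until the force rose to about 14 N. I then went round to the robot's side, pushed the handle over into the cross slot to its blind end at about 17 N, and backed off.

**Plunger and handle:** The last scene picture shows the ball within about 1 px of where plunger 45 mm and handle 0.87 rad would put it. The wrist picture fits 47.6 mm and 0.93 rad, slightly past both stops, which I put down to calibration and pixel error. An automatic dark-blob fit on the scene picture gave 53 mm and 0.82 rad. I ignored it because the blob had run into other dark parts; the ball read by eye in an enlarged crop disagreed with it.

**Seal, device and bystanders:** The nose is on the device's port, though its pressing force could not be measured directly. By eye, the device and the spacer, plug and O-ring look unmoved. I did not check the things on the table beside the fixture again at the end. The robot stood clear with about 0 N on the wrist.

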